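Feed and mark a bracket blank in the guarded press

TASK

Push the brass bracket blank along its feed channel, without lifting it, until its flat end is up against the stop in the press. Then reach down through the window of the yellow guard and press the press lever right down, and let it spring back up. Do not touch the guard, and leave the blank against the stop and the other things on the bench alone.

Things in the scene. Friction and masses are not known exactly. Their poses are not given: they have to be found in the camera images.
- station: Fixed marking station with a grey base; origin under the press's guard on the bench (z = 0), x to its back, y to its left. The blank's deck (15.5 mm above the bench, centred on x = +6 mm, y = -30 to -220 mm) leaves the press on the -y side, between two rails 30 mm apart inside, 7 mm wide, tops 19.5 mm above the bench, level with the flat of the blank. The blank goes in along +y.
- guard: Guard fixed over the press, origin and axes as the station: x -86 to +86 mm, y -64 to +64 mm, top 71 mm above the bench. Yellow roof frame 5 mm thick with an open window, four posts, clear side panels, clear roof at the back. The clear -y panel ends 34 mm above the bench, so that the flat of the blank passes below. Fingers and arm must not touch it.
- window (a point): Centre of the guard's open window, at the upper face of the roof (71 mm above the bench). The opening is 84 mm along the station's x and 76 mm along its y, so open fingers may not fit.
- lever_pad (a point): Point to press, on top of the dark grey lever about 10 mm short of its free front end (-x); moves with the lever. The lever is 28 mm wide along the station's y. Raised, the point is about 50 mm above the bench, 21 mm below the window; fully pressed it is about 22 mm lower and 2 mm further to the front. Press straight down; it takes about 2 to 7 N.
- press_lever (a joint): Press lever: 0 = raised (spring), 0.26 rad = fully down against its limit; its spring lifts it when let go.
- stop_face (a point): Middle of the steel end stop's face that the blank's flat end must meet, inside the guard, 17.5 mm above the bench; the face looks along the station's -y.
- blank: Loose brass bracket blank, about 0.15 kg: flat strip 26 mm wide (x), 150 mm long (y), 4 mm thick, lying in the feed channel, with its -y end turned up into a tab 26 mm wide, 4 mm thick, 20 mm high. Origin at the middle of the strip's underside, y towards the flat end.
- blank_nose (a point): Middle of the end face of the blank's flat end, which must meet the stop.
- blank_tab (a point): Middle of the outer (-y) face of the blank's upturned tab, 12 mm above the strip's underside; push here towards the station's +y. Tab top is 35.5 mm above the bench.
- bits_jar: Bystander: small glass jar with a cream lid, 48 mm across, 56 mm high, origin under its middle.
- wax: Bystander: white wax block 36 x 50 x 9 mm, origin under its middle.
- snips: Bystander: pliers with yellow handles, 50 x 150 x 13 mm, origin under the middle.
- tape: Bystander: roll of masking tape lying flat, 82 mm across, 18 mm high, origin under its middle.
- scale: Bystander: black pocket scale 115 x 75 x 17 mm, origin under its middle.

How it is judged (in metres and radians):
On the way, in this order (a step that is already met when the one before it is completed fails the run):
1. the blank lies flat in the channel with its flat end against the stop (gap under 4 mm) (y of blank_nose in the frame of stop_face above -0.004 m and angle between blank's own z axis and vertical below 0.08 rad and value of joint press_lever below 0.06 rad), for 0.2 s.
2. the lever is pressed right down (over 0.225 of 0.26 rad) by the robot, the blank still against the stop (value of joint press_lever above 0.225 rad and y of blank_nose in the frame of stop_face above -0.005 m), for 0.2 s.
At the end, for the whole second after the job is handed in: The lever is up again (under 0.04 rad), and the blank lies flat and at rest in its channel with its flat end within 5 mm of the stop (value of joint press_lever below 0.04 rad and y of blank_nose in the frame of stop_face above -0.005 m and x of blank_nose in the frame of stop_face between -0.006 and 0.006 m and angle between blank's own z axis and vertical below 0.06 rad and linear speed of blank below 0.02 m/s); the robot touches nothing.
It fails at once if the fingers or the arm touched the guard (over 0.5 N) (contact force between any of the fingers, the arm and guard above 0.5 N).
It fails at once if the blank was lifted (over 10 mm) or tipped (over 0.25 rad) (height (world z) of blank above 0.0255 m or angle between blank's own z axis and vertical above 0.25 rad).
It fails at once if the lever was pressed (over 0.1 rad) while the blank was not at the stop (gap over 8 mm) (value of joint press_lever above 0.1 rad and y of blank_nose in the frame of stop_face below -0.008 m).
It fails at once if a bystander was moved by more than 15 mm (distance of any of bits_jar, wax, snips, tape, scale from where it was at the start of the episode above 0.015 m).
It also fails if it takes over 48 s, if anything falls off the work surface, if the arm or the gripper's body presses on something with over 40 N, if the wrist force passes 120 N, or if a joint passes its speed limit or range.

ROBOT

A 7-joint arm with a two-finger parallel gripper is mounted at the origin on a cart in front of the work surface, level with it; the furniture and walls round the work are solid. World frame = base frame: x ahead of the robot, y to its left, z up, the work surface at z = 0. Lengths are in mm, angles in rad, forces in N, time in s.
With the tool pointing down it reaches from about 400 to 850 mm from the base axis. Payload 4.5 kg.
Tool frame: the origin (TCP) lies midway between the tips of the shut fingers; the grasp point (between the pads) lies 19 mm behind it (env.grip_depth is the distance from the TCP to the grasp point, in mm); z points along the fingers, y is the line along which they close (so a half turn about z gives the same grasp; the last joint's range is limited). The gripper opens to 85 mm and grips with 20 to 120 N. Pads are 22 mm wide; open, the fingers measure 114 mm over their backs; the gripper's body (76 mm by 85 mm) begins 54 mm behind the grasp point. The pads swing forward as they close: fully open they stand 13 mm farther back than shut.
Start: joints at [-1.071, 0.689, -0.195, 1.565, 0.157, 0.902, -0.215], TCP at [280.697, 558.449, 211.017] pointing down, gripper open.
Joint ranges: [-3.01, 3.01], [-0.46, 2.08], [-1.47, 1.51], [0.13, 2.56], [-1, 4.14], [0.04, 2.09], [-2.66, 2.66]. Speed limits (rad/s): [2.57, 2.57, 3.14, 3.14, 3.14, 3.14, 3.14].

INTERFACE

Orientations are given as a unit quaternion [w, x, y, z].
In Python, from plant import env gives the robot as it stands.
- The arm moves only by the tool arm_command, never from a script. Its argument "increments" is a list of rows, each an object of numbers: "tx", "ty", "tz": the shift along the tool's x, y, z as a fraction of full scale; "turn": the turn about the tool's z as a fraction of full scale; "grip": the opening in per cent of the stroke, from 0 (shut) to 100 (fully open). A call has 1 to 8 rows; each row shifts and turns the commanded pose from where the row before left it, along the tool's axes as they then stand; what a row does not reach is not made up. Full scale, the value 1, is 0.2 m for a shift and pi rad for a turn. A row lasts 1/8 s, in which the tool goes at most 62.5 mm and 10.7 degrees, less where a joint would pass 70% of its speed; a pose out of reach is approached as far as the arm can. A call with a number of a shift or a turn outside -1 to 1 is refused whole. A call with a gripper value outside its range is refused whole. The fingers move at their own pace and stop on an object; "force" is the grip in N (left out, the last holds). Time passes only in rows, so rows that do not move let the fingers close. It gives the time, the measured TCP pose, the force, the opening and the grip force at its end, in the units of the state.
- env.observe(): the state, without advancing time (a new reading comes with each control period).
- env.read_camera(name): name is "scene" or "top"; returns (picture, depth): 400x640x3 uint8, blue, green, red; 400x640 float32, mm along the optical axis (not along the pixel's ray), 0 where there is no reading.
- env.calibration(name): a dict with "fovy" (degrees; the focal length in pixels is half the picture's height over the tangent of half this angle, whatever the lens; pixels are square), "cx", "cy" (the principal point, pixels), "world_from_camera" (4x4, takes a point from camera to world coordinates). Camera axes: x right, y down, z forward; pixel columns grow to the right and rows downward; lengths in mm; the calibration is good to about 2 mm. A picture is of the moment at which its call begins. calibration takes no time and is no camera call.
- env.hand_in(): hands the job in; it is judged then, once.
The state is a dict: "time": time; "qpos": joint angles; "joint_vel": joint speeds; "tau": joint torques, N m; "position": TCP position; "eef_rot": TCP orientation; "ft_force": force on the tool from outside, world axes, zero at the start; "moment": the same for the moment, N m; "width": opening from 0.0 (shut) to 1.0 (fully open); "gripper_force": force on a finger pad.
Only numpy, scipy, OpenCV 4.12 (cv2) and the standard library are available. Lean on these libraries where they do the work, as an engineer would, in place of code of your own. Each camera call takes 0.05 s, during which the arm holds its last target. There are 200 camera calls.

## Working session

There is one attempt and no reset: what is moved stays moved. The work goes in short steps, Python scripts to look and compute and a tool call to move; the robot and the scene stay as the last step left them, time stands still between calls to the robot, and variables do not carry over. Pictures are saved under pics/ and viewed, at most 10 in all, crops included, and the job is handed in when it is done.

Besides the shell and the picture viewer there is one more tool, called after "Emit:" as name(argument=value, ...), one argument or row to a line, values as JSON. arm_command: Moves the arm, as the interface text tells. Its arguments: {"type":"object","properties":{"increments":{"type":"array","items":{"type":"object","properties":{"tx":{"type":"number"},"ty":{"type":"number"},"tz":{"type":"number"},"turn":{"type":"number"},"grip":{"type":"number"}}}},"force":{"type":"number"}},"required":["increments"]}

```bash
mkdir -p pics; ls
python3 - <<'E'
from plant import env
import cv2,numpy as np
for n in("scene","top"):
    p,d=env.read_camera(n); cv2.imwrite(f"pics/{n}0.png",p); np.save(f"pics/{n}0.npy",d)
    c=env.calibration(n); print(n,c["fovy"],c["cx"],c["cy"],np.round(c["world_from_camera"],3).tolist())
s=env.observe(); print(s)
E
```

```text
pics
scene 49.87913251455831 310.93782891153984 197.67520394869575 [[0.873, -0.358, 0.33, 141.76], [-0.487, -0.632, 0.603, -730.037], [-0.007, -0.687, -0.726, 966.226], [0.0, 0.0, 0.0, 1.0]]
top 56.496863544583384 320.8919003064976 198.47595063019656 [[0.021, -0.996, 0.085, 460.835], [-1.0, -0.022, -0.017, 8.809], [0.019, -0.085, -0.996, 1057.483], [0.0, 0.0, 0.0, 1.0]]
{'time': 0.1, 'qpos': array([-1.0712034 ,  0.68993112, -0.19454694,  1.56625059,  0.15728737,
        0.90247381, -0.21508605]), 'joint_vel': array([ 2.85053671e-05, -1.62790997e-03,  4.04681979e-04, -2.92767935e-03,
        4.89857289e-04, -2.39828593e-03,  1.28528746e-04]), 'tau': array([-3.71102433e-03, -5.40600693e+01, -1.27124906e+00, -1.58987689e+01,
        9.47414199e-03,  4.38977164e-03, -1.80663463e-06]), 'position': array([280.45351811, 557.85192449, 210.24277255]), 'eef_rot': array([-1.49391122e-04,  2.30745851e-01,  9.73013696e-01, -8.22520597e-04]), 'ft_force': array([-0.51796794,  0.5926639 , -0.52919676]), 'moment': array([-0.00684775, -0.00822974,  0.01812544]), 'gripper_force': 0.0, 'width': 0.995949697184297}
```

View pics/top0.png

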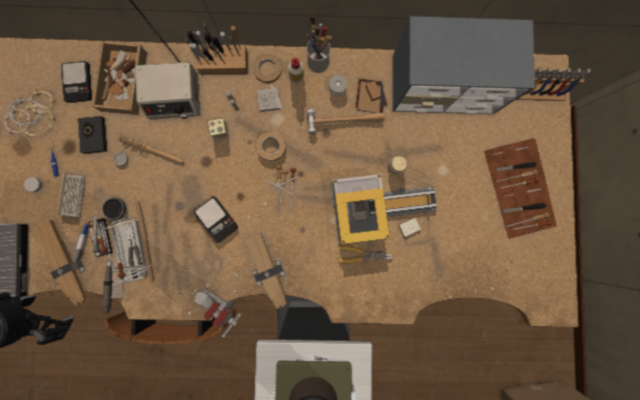

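View pics/scene0.png

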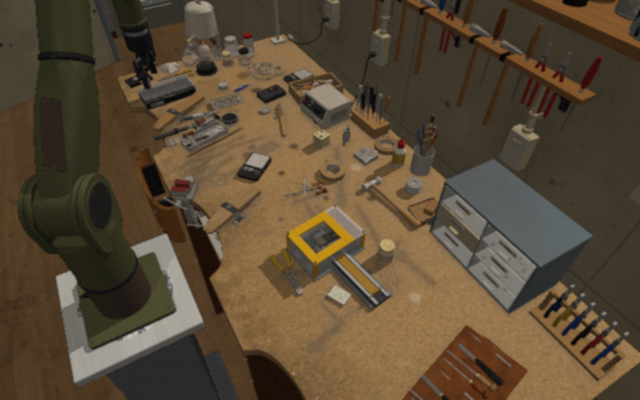

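The top view shows the yellow guard at about (361,215), the channel running right to (436,203), the jar at (398,164), the wax at (410,228) and the pliers at (365,256). Next I'll measure the guard and channel.

```bash
cat > h.py <<'E'
import numpy as np,cv2
from plant import env
def ray(n,u,v,z):
    c=env.calibration(n);f=200/np.tan(np.radians(c["fovy"]/2));T=np.array(c["world_from_camera"])
    d=T[:3,:3]@np.array([(u-c["cx"])/f,(v-c["cy"])/f,1.]);o=T[:3,3]
    return o+d*(z-o[2])/d[2]
def pix(n,P):
    c=env.calibration(n);f=200/np.tan(np.radians(c["fovy"]/2));T=np.linalg.inv(np.array(c["world_from_camera"]))
    q=T[:3,:3]@np.array(P)+T[:3,3];return q[:2]/q[2]*f+[c["cx"],c["cy"]]
E
python3 - <<'E'
from h import *
for n,(u0,v0,u1,v1) in {"top":(320,145,450,270),"scene":(265,190,405,315)}.items():
    p=cv2.imread(f"pics/{n}0.png"); h=cv2.cvtColor(p,cv2.COLOR_BGR2HSV)
    m=cv2.inRange(h,(20,170,150),(32,255,255)); m[:v0]=0;m[v1:]=0;m[:,:u0]=0;m[:,u1:]=0
    N,l,st,ce=cv2.connectedComponentsWithStats(m)
    k=1+np.argmax(st[1:,4]); print(n,st[k],ce[k])
    cs,hi=cv2.findContours((l==k).astype(np.uint8),cv2.RETR_CCOMP,cv2.CHAIN_APPROX_NONE)
    for c,hh in zip(cs,hi[0]):
        if len(c)<30: continue
        w=np.array([ray(n,*q[0],71)[:2] for q in c],np.float32)
        r=cv2.minAreaRect(w); print("hole" if hh[3]>=0 else "outer",r)
    cv2.imwrite(f"pics/{n}c.png",cv2.resize(p[v0:v1,u0:u1],None,fx=5.5,fy=4.8 if 0 else 4.7,interpolation=cv2.INTER_CUBIC))
E
```

```text
Traceback (most recent call last):
ValueError: attempt to get argmax of an empty sequence
```

```bash
cat > g.py <<'E'
from h import *
for n,(u0,v0,u1,v1) in {"top":(320,145,450,270),"scene":(265,190,405,315)}.items():
    p=cv2.imread(f"pics/{n}0.png"); h=cv2.cvtColor(p,cv2.COLOR_BGR2HSV)
    if n=="top": print("hsv frame",h[235,361],h[212,342],h[235,345])
    m=cv2.inRange(h,(18,185,110),(32,255,255)); m[:v0]=0;m[v1:]=0;m[:,:u0]=0;m[:,u1:]=0
    N,l,st,ce=cv2.connectedComponentsWithStats(m)
    if N>1:
      k=1+np.argmax(st[1:,4]); print(n,st[k],ce[k])
      cs,hi=cv2.findContours((l==k).astype(np.uint8),cv2.RETR_CCOMP,cv2.CHAIN_APPROX_NONE)
      for c,hh in zip(cs,hi[0]):
        if len(c)<30: continue
        w=np.array([ray(n,*q[0],71)[:2] for q in c],np.float32)
        r=cv2.minAreaRect(w); print("hole" if hh[3]>=0 else "outer",r)
    cv2.imwrite(f"pics/{n}c.png",cv2.resize(p[v0:v1,u0:u1],None,fx=4.6,fy=4.6,interpolation=cv2.INTER_CUBIC))
E
python3 g.py
```

```text
hsv frame [ 20 164 202] [ 20 165 201] [ 21 164 198]
scene [ 287  212   67   53 1169] [319.81950385 237.69888794]
outer ((500.557861328125, -121.26078796386719), (132.38311767578125, 128.73814392089844), 8.43899154663086)
hole ((500.6167907714844, -121.26060485839844), (88.81149291992188, 82.74304962158203), 8.505112648010254)
```

View pics/topc.png

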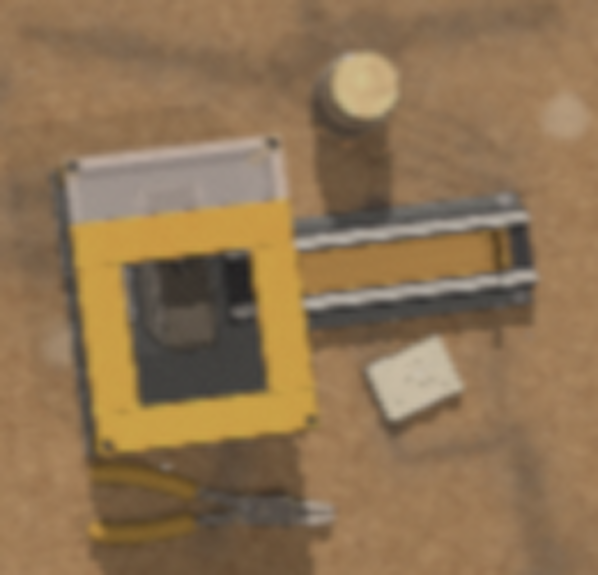

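View pics/scenec.png

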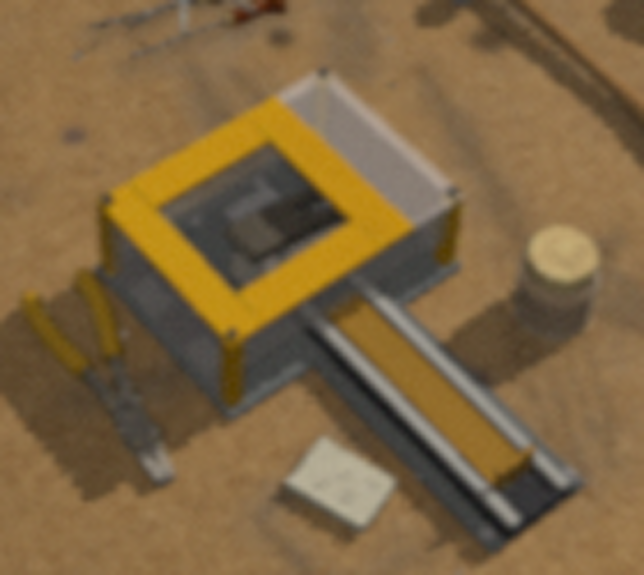

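The top crop confirms the layout: the window hole is at crop (125–265, 255–400) and the blank's tab at crop (500,245), i.e. full-image pixel (429,198). The lever is visible through the window at crop (185,300). The scene crop shows the tab's top edge at crop (513,460), i.e. (376.5,290).

```bash
sed -i 's/(18,185,110),(32,255,255)/(17,150,150) if n=="top" else (18,185,110),(32,255,255)/' g.py
cat >> g.py <<'E'
th=np.radians(8.5);R=np.array([[np.cos(th),-np.sin(th)],[np.sin(th),np.cos(th)]]);o=np.array([500.6,-121.3])+R@[20,0]
S=lambda n,u,v,z:(R.T@(ray(n,u,v,z)[:2]-o)).round(1)
k=lambda q,b:np.array(q)/4.6+b
print("tab outer top edge: top",S("top",*k((505,245),[320,145]),35.5),"scene",S("scene",*k((516,464),[265,190]),35.5))
print("rail ends mid top",S("top",*k((530,247),[320,145]),19.5), "scene rails end",S("scene",*k((517,523),[265,190]),19.5),S("scene",*k((571,481),[265,190]),19.5))
print("lever front end mid",S("top",*k((180,340),[320,145]),50),"scene",S("scene",*k((252,250),[265,190]),50))
d=np.load("pics/top0.npy")
print("depth cabinet",d[70,460],d[105,450],ray("top",450,108,200))
E
python3 g.py
```

```text
hsv frame [ 20 164 202] [ 20 165 201] [ 21 164 198]
top [ 336  189   53   54 1410] [362.06028369 215.59574468]
outer ((502.35345458984375, -120.65914916992188), (131.31703186035156, 131.5083770751953), 8.10577392578125)
hole ((501.7537536621094, -117.824462890625), (90.47368621826172, 83.88751983642578), 8.408156394958496)
scene [ 287  212   67   53 1169] [319.81950385 237.69888794]
outer ((500.557861328125, -121.26078796386719), (132.38311767578125, 128.73814392089844), 8.43899154663086)
hole ((500.6167907714844, -121.26060485839844), (88.81149291992188, 82.74304962158203), 8.505112648010254)
tab outer top edge: top [   6.6 -195.4] scene [   3.4 -199. ]
rail ends mid top [   4.2 -215.7] scene rails end [ -13.1 -219.5] [  27.6 -219. ]
lever front end mid [-25.4   8.8] scene [-26.1  -8.1]
depth cabinet 886.95557 1029.6403 [ 757.08759168 -308.47919852  200.        ]
```

Emit:
arm_command(
  increments=[
    {"tx":-0.2,"ty":-0.21,"grip":0},
    {"tx":-0.2,"ty":-0.21,"grip":0},
    {"tx":-0.2,"ty":-0.21,"grip":0},
    {"tx":-0.2,"ty":-0.21,"grip":0},
    {"tx":-0.2,"ty":-0.21,"grip":0},
    {"tx":-0.2,"ty":-0.21,"grip":0},
    {"tx":-0.2,"ty":-0.21,"grip":0},
    {"tx":-0.2,"ty":-0.21,"grip":0},
  ],
  force=60,
)

```text
schema error: expected keys tx, ty, tz, turn, grip
```

Emit:
arm_command(
  increments=[
    {"tx":-0.2,"ty":-0.21,"grip":0},
    {"tx":-0.2,"ty":-0.21,"grip":0},
    {"tx":-0.2,"ty":-0.21,"grip":0},
    {"tx":-0.2,"ty":-0.21,"grip":0},
    {"tx":-0.2,"ty":-0.21,"grip":0},
    {"tx":-0.2,"ty":-0.21,"grip":0},
    {"tx":-0.1,"ty":-0.11,"grip":0},
    {"grip":0},
  ],
)

```text
schema error: expected keys tx, ty, tz, turn, grip
```

Emit:
arm_command(
  increments=[
    {"turn":0.051,"grip":0},
    {"turn":0.051,"grip":0},
    {"turn":0.051,"grip":0},
    {"turn":0.051,"grip":0},
    {"turn":0.051,"grip":0},
    {"turn":0.05,"grip":0},
    {"grip":0},
  ],
)

```text
schema error: expected keys tx, ty, tz, turn, grip
```

Emit:
arm_command(
  increments=[
    {"tx":-0.2,"ty":-0.21,"tz":0,"turn":0,"grip":0},
    {"tx":-0.2,"ty":-0.21,"tz":0,"turn":0,"grip":0},
    {"tx":-0.2,"ty":-0.21,"tz":0,"turn":0,"grip":0},
    {"tx":-0.2,"ty":-0.21,"tz":0,"turn":0,"grip":0},
    {"tx":-0.2,"ty":-0.21,"tz":0,"turn":0,"grip":0},
    {"tx":-0.2,"ty":-0.21,"tz":0,"turn":0,"grip":0},
    {"tx":-0.2,"ty":-0.21,"tz":0,"turn":0,"grip":0},
    {"tx":-0.2,"ty":-0.21,"tz":0,"turn":0,"grip":0},
  ],
  force=60,
)

```text
time: 1.1
position: [416.0, 112.7, 210.9]
eef_rot: [0.0, 0.231, 0.973, 0.0]
ft_force: [0.8, 0.7, 0.4]
width: -0.001
gripper_force: 0.0
```

Emit:
arm_command(
  increments=[
    {"tx":-0.2,"ty":-0.21,"tz":0,"turn":0,"grip":0},
    {"tx":-0.2,"ty":-0.21,"tz":0,"turn":0,"grip":0},
    {"tx":-0.2,"ty":-0.21,"tz":0,"turn":0,"grip":0},
    {"tx":-0.2,"ty":-0.21,"tz":0,"turn":0,"grip":0},
    {"tx":-0.2,"ty":-0.21,"tz":0,"turn":0,"grip":0},
    {"tx":-0.2,"ty":-0.21,"tz":0,"turn":0,"grip":0},
    {"tx":-0.1,"ty":-0.1,"tz":0,"turn":0,"grip":0},
    {"tx":0,"ty":0,"tz":0,"turn":0,"grip":0},
  ],
)

```text
time: 2.1
position: [525.4, -248.3, 210.2]
eef_rot: [-0.0, 0.233, 0.972, -0.0]
ft_force: [0.2, 0.0, -0.2]
width: -0.003
gripper_force: 0.0
```

Emit:
arm_command(
  increments=[
    {"tx":0,"ty":0,"tz":0,"turn":0.051,"grip":0},
    {"tx":0,"ty":0,"tz":0,"turn":0.051,"grip":0},
    {"tx":0,"ty":0,"tz":0,"turn":0.051,"grip":0},
    {"tx":0,"ty":0,"tz":0,"turn":0.051,"grip":0},
    {"tx":0,"ty":0,"tz":0,"turn":0.051,"grip":0},
    {"tx":0,"ty":0,"tz":0,"turn":0.05,"grip":0},
    {"tx":0,"ty":0,"tz":0,"turn":0,"grip":0},
  ],
)

```text
time: 2.98
position: [525.6, -243.3, 210.8]
eef_rot: [-0.001, 0.652, 0.758, 0.0]
ft_force: [0.1, -0.4, -0.1]
width: -0.002
gripper_force: 0.0
```

Emit:
arm_command(
  increments=[
    {"tx":-0.275,"ty":0.05,"tz":0,"turn":0,"grip":0},
    {"tx":-0.275,"ty":0.05,"tz":0,"turn":0,"grip":0},
    {"tx":0,"ty":0,"tz":0.25,"turn":0,"grip":0},
    {"tx":0,"ty":0,"tz":0.25,"turn":0,"grip":0},
    {"tx":0,"ty":0,"tz":0.25,"turn":0,"grip":0},
    {"tx":0,"ty":0,"tz":0.1,"turn":0,"grip":0},
    {"tx":0,"ty":0,"tz":0,"turn":0,"grip":0},
  ],
)

```text
time: 3.85
position: [561.3, -350.2, 40.2]
eef_rot: [-0.001, 0.653, 0.758, 0.0]
ft_force: [0.2, -0.2, 0.2]
width: -0.002
gripper_force: 0.0
```

Run:
```python
from h import *
p,d=env.read_camera("scene");q,_=env.read_camera("top")
a=p[200:330,280:440];b=q[145:275,320:480]
cv2.imwrite("pics/v1.png",np.vstack([cv2.resize(x,None,fx=2.3*2,fy=2.3,interpolation=cv2.INTER_CUBIC) if 0 else cv2.resize(x,None,fx=2.3,fy=2.3,interpolation=cv2.INTER_CUBIC) for x in(a,b)]))
s=env.observe();P=s["position"];print(P,pix("scene",P),pix("top",P))
```

```text
[ 563.17841708 -351.77775205   42.83317758] [389.8334498  299.19484193] [445.44009947 195.71240415]
```

View pics/v1.png

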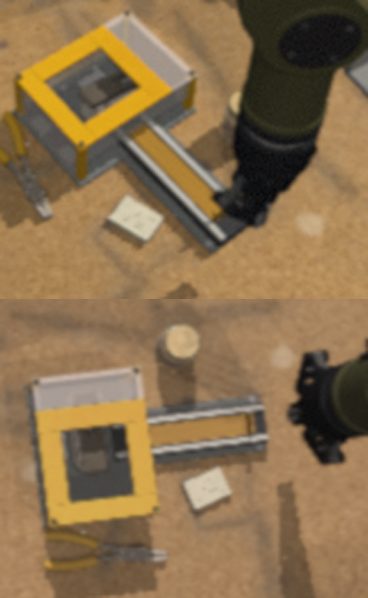

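Scene view (upper): the fingertips are just beyond the tab end, at crop (240,215). Top view (lower): they are in line with the channel at crop (293,412). Lowering, then pushing.

Emit:
arm_command(
  increments=[
    {"tx":0,"ty":0,"tz":0.08,"turn":0,"grip":0},
    {"tx":0,"ty":0,"tz":0,"turn":0,"grip":0},
    {"tx":0.05,"ty":0,"tz":0,"turn":0,"grip":0},
    {"tx":0.05,"ty":0,"tz":0,"turn":0,"grip":0},
    {"tx":0.03,"ty":0,"tz":0,"turn":0,"grip":0},
    {"tx":0.03,"ty":0,"tz":0,"turn":0,"grip":0},
    {"tx":0.03,"ty":0,"tz":0,"turn":0,"grip":0},
    {"tx":0,"ty":0,"tz":0,"turn":0,"grip":0},
  ],
)

```text
time: 4.95
position: [556.3, -312.8, 25.0]
eef_rot: [-0.0, 0.653, 0.757, 0.0]
ft_force: [0.3, 0.3, -0.9]
width: 0.001
gripper_force: 0.0
```

Emit:
arm_command(
  increments=[
    {"tx":0.03,"ty":0,"tz":0,"turn":0,"grip":0},
    {"tx":0.03,"ty":0,"tz":0,"turn":0,"grip":0},
    {"tx":0.03,"ty":0,"tz":0,"turn":0,"grip":0},
    {"tx":0,"ty":0,"tz":0,"turn":0,"grip":0},
  ],
)

```text
time: 5.45
position: [553.6, -294.7, 24.9]
eef_rot: [-0.0, 0.653, 0.757, 0.0]
ft_force: [-0.1, -0.2, -0.6]
width: 0.001
gripper_force: 0.0
```

Emit:
arm_command(
  increments=[
    {"tx":0.03,"ty":0,"tz":0,"turn":0,"grip":0},
    {"tx":0.03,"ty":0,"tz":0,"turn":0,"grip":0},
    {"tx":0.03,"ty":0,"tz":0,"turn":0,"grip":0},
    {"tx":0,"ty":0,"tz":0,"turn":0,"grip":0},
  ],
)

```text
time: 5.95
position: [551.0, -277.0, 24.9]
eef_rot: [-0.0, 0.653, 0.757, 0.0]
ft_force: [-0.4, -0.2, -0.1]
width: 0.003
gripper_force: 0.0
```

Run:
```python
from h import *
p,d=env.read_camera("scene");q,_=env.read_camera("top")
a=p[200:300,280:420];b=q[170:270,320:460]
cv2.imwrite("pics/v2.png",np.vstack([cv2.resize(x,None,fx=3,fy=3,interpolation=cv2.INTER_CUBIC) for x in(a,b)]))
print(env.observe()["position"])
```

```text
[ 550.99680771 -277.98611903   25.00307131]
```

View pics/v2.png

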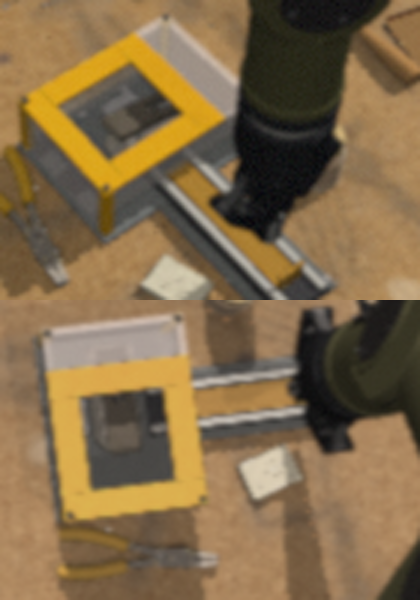

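The scene view shows the tab still at crop (288,275), as before, while the fingertips (crop (262,238)) are past it. So they went over it without contact. I'll check the fingertips' real height with depth.

Run:
```python
from h import *
P=env.observe()["position"];print(P,pix("scene",P),pix("top",P))
p,d=env.read_camera("scene")
c=env.calibration("scene");f=200/np.tan(np.radians(c["fovy"]/2));T=np.array(c["world_from_camera"])
V,U=np.mgrid[240:300,340:400];D=d[V,U]
X=np.stack([(U-c["cx"])/f*D,(V-c["cy"])/f*D,D],-1)@T[:3,:3].T+T[:3,3]
dark=(p[V,U].max(-1)<40)
for v in range(262,296,3): print(v,[tuple(X[v-240,u-340].round().astype(int))+(int(dark[v-240,u-340]),) for u in range(358,386,4)])
# heights over blank tab vs strip
```

```text
[ 550.99680771 -277.98611903   25.00307131] [367.6675429  282.39373795] [417.0089424  200.04457515]
262 [(np.int64(508), np.int64(-282), np.int64(150), 0), (np.int64(513), np.int64(-291), np.int64(157), 1), (np.int64(523), np.int64(-292), np.int64(151), 1), (np.int64(534), np.int64(-293), np.int64(145), 1), (np.int64(540), np.int64(-300), np.int64(150), 1), (np.int64(558), np.int64(-294), np.int64(129), 1), (np.int64(580), np.int64(-285), np.int64(103), 1)]
265 [(np.int64(505), np.int64(-287), np.int64(146), 0), (np.int64(513), np.int64(-291), np.int64(145), 1), (np.int64(524), np.int64(-293), np.int64(141), 1), (np.int64(534), np.int64(-295), np.int64(136), 1), (np.int64(545), np.int64(-296), np.int64(129), 1), (np.int64(561), np.int64(-293), np.int64(114), 1), (np.int64(626), np.int64(-240), np.int64(1), 0)]
268 [(np.int64(505), np.int64(-289), np.int64(136), 1), (np.int64(530), np.int64(-274), np.int64(99), 1), (np.int64(539), np.int64(-277), np.int64(96), 1), (np.int64(537), np.int64(-294), np.int64(120), 1), (np.int64(548), np.int64(-295), np.int64(114), 1), (np.int64(612), np.i
[... 2570 characters left out ...]
np.int64(521), np.int64(-281), np.int64(7), 0), (np.int64(526), np.int64(-291), np.int64(19), 0), (np.int64(534), np.int64(-297), np.int64(20), 0), (np.int64(543), np.int64(-301), np.int64(19), 0), (np.int64(543), np.int64(-315), np.int64(39), 0), (np.int64(560), np.int64(-311), np.int64(19), 0), (np.int64(569), np.int64(-316), np.int64(20), 0)]
295 [(np.int64(517), np.int64(-288), np.int64(6), 0), (np.int64(525), np.int64(-293), np.int64(7), 0), (np.int64(530), np.int64(-303), np.int64(18), 0), (np.int64(537), np.int64(-310), np.int64(22), 0), (np.int64(547), np.int64(-312), np.int64(17), 0), (np.int64(558), np.int64(-315), np.int64(12), 0), (np.int64(566), np.int64(-321), np.int64(14), 0)]
```

By depth, the fingers end at z≈50 while the reported TCP is 25. The fingertips sit roughly 25 mm higher than reported. I'll back off over the tab and measure the tip in the clear.

Emit:
arm_command(
  increments=[
    {"tx":0,"ty":0,"tz":-0.1,"turn":0,"grip":0},
    {"tx":-0.2,"ty":0,"tz":0,"turn":0,"grip":0},
    {"tx":-0.2,"ty":0,"tz":0,"turn":0,"grip":0},
    {"tx":0,"ty":0,"tz":0.1,"turn":0,"grip":0},
    {"tx":0,"ty":0,"tz":0,"turn":0,"grip":0},
  ],
)

```text
time: 6.72
position: [561.3, -355.7, 24.0]
eef_rot: [-0.002, 0.653, 0.757, 0.0]
ft_force: [1.1, 0.6, -0.8]
width: -0.0
gripper_force: 0.0
```

```bash
cat > tip.py <<'E'
from h import *
p,d=env.read_camera("scene");P=env.observe()["position"];print(P,pix("scene",P))
c=env.calibration("scene");f=200/np.tan(np.radians(c["fovy"]/2));T=np.array(c["world_from_camera"])
V,U=np.mgrid[0:400,0:640]
X=np.stack([(U-c["cx"])/f*d,(V-c["cy"])/f*d,d],-1)@T[:3,:3].T+T[:3,3]
near=(np.abs(X[...,0]-P[0])<28)&(np.abs(X[...,1]-P[1])<28)&(X[...,2]>8)&(X[...,2]<120)
v,u=np.nonzero(near);o=np.argsort(X[v,u,2])[:25]
for i in o: print(u[i],v[i],X[v[i],u[i]].round(),p[v[i],u[i]])
a=p[240:330,340:440];cv2.imwrite("pics/tip_%d.png"%(env.observe()["time"]*100),cv2.resize(a,None,fx=6,fy=6,interpolation=cv2.INTER_CUBIC))
E
python3 tip.py; ls pics
```

```text
[ 562.16430459 -355.23754869   24.66623183] [389.40261078 304.32005631]
378 304 [ 545. -334.    9.] [56 59 62]
382 301 [ 558. -333.    9.] [48 50 56]
375 306 [ 535. -336.   10.] [38 39 44]
376 305 [ 538. -336.   12.] [53 52 52]
380 302 [ 551. -334.   12.] [49 49 49]
377 304 [ 542. -335.   12.] [78 82 82]
381 301 [ 555. -333.   13.] [53 52 53]
379 301 [ 550. -331.   13.] [64 62 63]
379 302 [ 549. -333.   13.] [60 59 60]
381 300 [ 556. -331.   14.] [45 45 45]
378 302 [ 546. -332.   14.] [90 94 95]
380 300 [ 554. -330.   14.] [56 52 56]
378 301 [ 547. -330.   15.] [75 77 80]
378 303 [ 544. -335.   15.] [78 80 82]
379 300 [ 551. -329.   15.] [62 61 63]
377 303 [ 542. -334.   16.] [118 125 128]
374 303 [ 535. -330.   16.] [86 89 93]
378 300 [ 548. -328.   17.] [65 64 66]
376 304 [ 537. -335.   17.] [94 98 99]
375 304 [ 535. -334.   17.] [79 82 84]
377 301 [ 544. -330.   18.] [107 112 115]
377 302 [ 542. -332.   18.] [135 140 144]
375 301 [ 540. -328.   18.] [163 174 178]
380 301 [ 550. -334.   19.] [62 60 60]
374 302 [ 536. -329.   19.] [127 135 139]
scene0.npy
scene0.png
scenec.png
tip_677.png
top0.npy
top0.png
topc.png
v1.png
v2.png
```

View pics/tip_677.png

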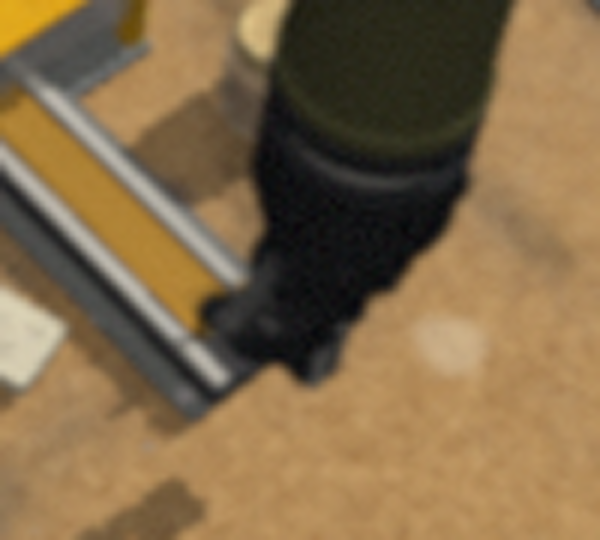

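```bash
sed -i 's/^near=.*/near=(np.abs(X[...,0]-P[0])<25)\&(np.abs(X[...,1]-P[1])<25)\&(X[...,2]>30)\&(X[...,2]<120)\&(p.max(-1)<60)/; s/:25\]/:14]/' tip.py; python3 tip.py
```

```text
[ 562.84020224 -355.23761079   25.1637304 ] [389.65370449 304.09462899]
391 302 [ 557. -363.   53.] [42 44 44]
390 302 [ 554. -363.   55.] [32 41 47]
391 301 [ 556. -363.   58.] [33 32 32]
392 301 [ 556. -366.   62.] [54 56 54]
391 300 [ 555. -363.   63.] [27 25 26]
392 300 [ 557. -364.   64.] [52 54 55]
395 299 [ 564. -366.   64.] [53 54 58]
390 301 [ 551. -365.   64.] [23 20 22]
389 301 [ 549. -364.   65.] [29 34 43]
391 299 [ 556. -362.   65.] [27 29 27]
395 298 [ 564. -365.   68.] [49 51 51]
390 300 [ 550. -364.   69.] [15 17 13]
394 299 [ 560. -367.   70.] [57 59 58]
389 300 [ 548. -364.   70.] [19 20 20]
```

The crop shows the finger ends at crop (315,380), i.e. pixel (392,303), with depth putting the tip at z≈50. The tip really is about 25 mm above the reported z. I'll lower in steps and watch the force.

Emit:
arm_command(
  increments=[
    {"tx":0,"ty":0,"tz":0.04,"turn":0,"grip":0},
    {"tx":0,"ty":0,"tz":0.03,"turn":0,"grip":0},
    {"tx":0,"ty":0,"tz":0,"turn":0,"grip":0},
  ],
)

```text
time: 7.2
position: [562.2, -356.5, 10.3]
eef_rot: [-0.001, 0.653, 0.757, -0.0]
ft_force: [-0.3, -0.0, -0.2]
width: 0.002
gripper_force: 0.0
```

Emit:
arm_command(
  increments=[
    {"tx":0,"ty":0,"tz":0.03,"turn":0,"grip":0},
    {"tx":0,"ty":0,"tz":0.02,"turn":0,"grip":0},
    {"tx":0,"ty":0,"tz":0,"turn":0,"grip":0},
  ],
)

```text
time: 7.58
position: [562.3, -356.9, 0.5]
eef_rot: [-0.0, 0.653, 0.757, -0.0]
ft_force: [0.7, -0.1, -0.4]
width: -0.0
gripper_force: 0.0
```

```bash
sed -i 's/>30)/>16)/' tip.py; python3 tip.py
```

```text
[ 562.47126038 -357.0682712     0.73402798] [388.73172455 309.74726185]
390 307 [ 555. -365.   33.] [32 32 31]
391 307 [ 557. -367.   35.] [56 56 56]
394 305 [ 566. -367.   36.] [51 56 57]
388 307 [ 550. -364.   37.] [26 39 52]
389 307 [ 551. -366.   37.] [18 21 26]
390 306 [ 555. -365.   38.] [30 29 30]
391 306 [ 557. -366.   38.] [47 48 50]
389 306 [ 552. -365.   40.] [19 14 12]
391 305 [ 557. -365.   40.] [42 45 45]
394 304 [ 564. -367.   42.] [50 52 52]
388 306 [ 548. -364.   43.] [18 19 20]
390 305 [ 554. -365.   44.] [26 25 23]
391 304 [ 557. -365.   46.] [43 42 42]
389 305 [ 550. -366.   48.] [17 17 13]
```

Emit:
arm_command(
  increments=[
    {"tx":0.05,"ty":0,"tz":0.015,"turn":0,"grip":0},
    {"tx":0.05,"ty":0,"tz":0,"turn":0,"grip":0},
    {"tx":0.04,"ty":0,"tz":0,"turn":0,"grip":0},
    {"tx":0.03,"ty":0,"tz":0,"turn":0,"grip":0},
    {"tx":0.03,"ty":0,"tz":0,"turn":0,"grip":0},
    {"tx":0.03,"ty":0,"tz":0,"turn":0,"grip":0},
    {"tx":0.03,"ty":0,"tz":0,"turn":0,"grip":0},
    {"tx":0,"ty":0,"tz":0,"turn":0,"grip":0},
  ],
)

```text
time: 8.62
position: [555.0, -304.7, -2.0]
eef_rot: [-0.0, 0.653, 0.757, 0.0]
ft_force: [-0.2, 0.1, 0.2]
width: -0.004
gripper_force: 0.0
```

Run:
```python
from h import *
p,d=env.read_camera("scene");print(env.observe()["position"])
cv2.imwrite("pics/v3.png",cv2.resize(p[225:315,300:420],None,fx=5,fy=5,interpolation=cv2.INTER_CUBIC))
```

```text
[ 554.95806744 -305.03362732   -2.09240636]
```

View pics/v3.png

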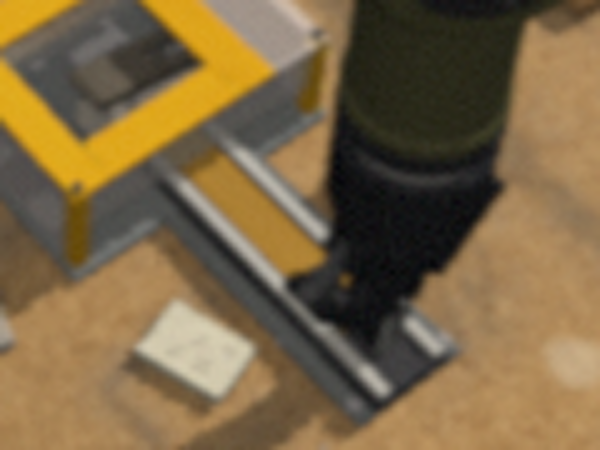

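The tab's old place at crop (384,330) is now bare deck, so the blank is being pushed. Continuing while I watch the force.

Emit:
arm_command(
  increments=[
    {"tx":0.025,"ty":0,"tz":0,"turn":0,"grip":0},
    {"tx":0.025,"ty":0,"tz":0,"turn":0,"grip":0},
    {"tx":0.025,"ty":0,"tz":0,"turn":0,"grip":0},
    {"tx":0.025,"ty":0,"tz":0,"turn":0,"grip":0},
    {"tx":0,"ty":0,"tz":0,"turn":0,"grip":0},
  ],
)

```text
time: 9.3
position: [552.0, -284.8, -2.1]
eef_rot: [-0.001, 0.653, 0.757, 0.0]
ft_force: [0.4, -0.3, -0.8]
width: -0.006
gripper_force: 0.0
```

Emit:
arm_command(
  increments=[
    {"tx":0.02,"ty":0,"tz":0,"turn":0,"grip":0},
    {"tx":0.02,"ty":0,"tz":0,"turn":0,"grip":0},
    {"tx":0,"ty":0,"tz":0,"turn":0,"grip":0},
  ],
)

```text
time: 9.68
position: [550.9, -277.2, -2.0]
eef_rot: [-0.0, 0.653, 0.757, 0.0]
ft_force: [0.8, -1.0, -0.6]
width: 0.004
gripper_force: 0.0
```

Emit:
arm_command(
  increments=[
    {"tx":0.02,"ty":0,"tz":0,"turn":0,"grip":0},
    {"tx":0.02,"ty":0,"tz":0,"turn":0,"grip":0},
    {"tx":0,"ty":0,"tz":0,"turn":0,"grip":0},
  ],
)

```text
time: 10.05
position: [549.7, -269.2, -2.1]
eef_rot: [-0.0, 0.653, 0.757, 0.0]
ft_force: [-0.1, -0.4, 0.1]
width: -0.001
gripper_force: 0.0
```

Emit:
arm_command(
  increments=[
    {"tx":0.02,"ty":0,"tz":0,"turn":0,"grip":0},
    {"tx":0.02,"ty":0,"tz":0,"turn":0,"grip":0},
    {"tx":0,"ty":0,"tz":0,"turn":0,"grip":0},
  ],
)

```text
time: 10.42
position: [548.5, -261.3, -2.1]
eef_rot: [-0.0, 0.653, 0.757, 0.0]
ft_force: [-0.6, -0.3, -0.3]
width: 0.001
gripper_force: 0.0
```

Emit:
arm_command(
  increments=[
    {"tx":0.02,"ty":0,"tz":0,"turn":0,"grip":0},
    {"tx":0.02,"ty":0,"tz":0,"turn":0,"grip":0},
    {"tx":0,"ty":0,"tz":0,"turn":0,"grip":0},
  ],
)

```text
time: 10.8
position: [547.3, -253.4, -2.1]
eef_rot: [-0.0, 0.653, 0.757, 0.0]
ft_force: [-0.2, -0.2, -0.9]
width: 0.004
gripper_force: 0.0
```

Emit:
arm_command(
  increments=[
    {"tx":0.02,"ty":0,"tz":0,"turn":0,"grip":0},
    {"tx":0.02,"ty":0,"tz":0,"turn":0,"grip":0},
    {"tx":0,"ty":0,"tz":0,"turn":0,"grip":0},
  ],
)

```text
time: 11.18
position: [546.3, -245.8, -2.0]
eef_rot: [-0.0, 0.653, 0.757, 0.0]
ft_force: [0.0, -0.5, -0.3]
width: 0.002
gripper_force: 0.1
```

Emit:
arm_command(
  increments=[
    {"tx":0.02,"ty":0,"tz":0,"turn":0,"grip":0},
    {"tx":0.02,"ty":0,"tz":0,"turn":0,"grip":0},
    {"tx":0,"ty":0,"tz":0,"turn":0,"grip":0},
  ],
)

```text
time: 11.55
position: [546.6, -245.7, -0.9]
eef_rot: [0.005, 0.655, 0.756, -0.002]
ft_force: [1.1, -12.5, 0.6]
width: -0.0
gripper_force: 6.0
```

Run:
```python
from h import *
q,_=env.read_camera("top");p,_=env.read_camera("scene");s=env.observe();print(s["position"],s["ft_force"])
cv2.imwrite("pics/v4.png",np.vstack([cv2.resize(x,None,fx=4.2,fy=4.2,interpolation=cv2.INTER_CUBIC) for x in(p[210:280,285:405],q[180:250,325:445])]))
```

```text
[ 546.51472655 -245.75951947   -0.89882268] [  1.98504171 -11.53472751  -0.24501336]
```

View pics/v4.png

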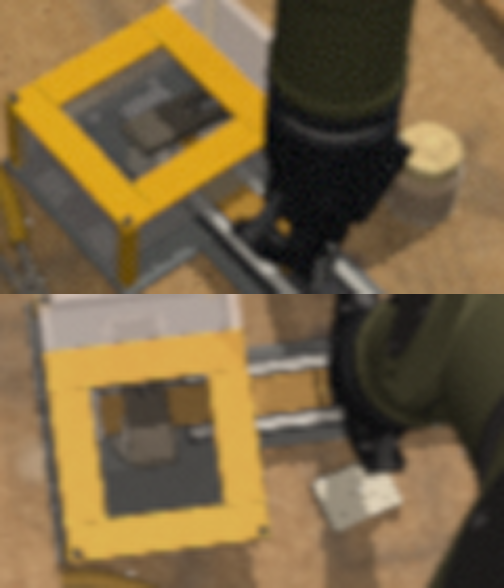

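Scene and top views show brass on both sides of the lever through the window (lower crop (110–205,405)). The 12 N reading confirms the blank is against the stop. Now I'll back off, rise, and locate the lever by depth.

Emit:
arm_command(
  increments=[
    {"tx":-0.05,"ty":0,"tz":0,"turn":0,"grip":0},
    {"tx":-0.1,"ty":0,"tz":0,"turn":0,"grip":0},
    {"tx":-0.1,"ty":0,"tz":0,"turn":0,"grip":0},
    {"tx":0,"ty":0,"tz":-0.3,"turn":0,"grip":0},
    {"tx":0,"ty":0,"tz":-0.3,"turn":0,"grip":0},
    {"tx":0,"ty":0,"tz":0,"turn":0,"grip":0},
  ],
)

```text
time: 12.4
position: [555.8, -290.9, 123.0]
eef_rot: [0.005, 0.654, 0.757, 0.001]
ft_force: [0.8, -0.2, -0.5]
width: 0.005
gripper_force: 0.0
```

```bash
cat > lev.py <<'E'
from h import *
th=np.radians(8.4);R=np.array([[np.cos(th),-np.sin(th)],[np.sin(th),np.cos(th)]]);o=np.array([521,-117.])
s=env.observe();print(s["position"],s["eef_rot"],"station",R.T@(s["position"][:2]-o))
for n in("scene","top"):
    p,d=env.read_camera(n);c=env.calibration(n);f=200/np.tan(np.radians(c["fovy"]/2));T=np.array(c["world_from_camera"])
    V,U=np.mgrid[0:400,0:640]
    X=np.stack([(U-c["cx"])/f*d,(V-c["cy"])/f*d,d],-1)@T[:3,:3].T+T[:3,3]
    S=np.dstack([(X[...,:2]-o)@R,X[...,2]])
    m=(abs(S[...,0]+20)<38)&(abs(S[...,1])<34)&(S[...,2]>42)&(S[...,2]<62)&(p.max(-1)<140)
    q=S[m];print(n,len(q),"min/max/median",np.percentile(q,[3,50,97],axis=0).round(1).tolist())
    for a in range(-50,20,6):
        r=q[(q[:,0]>=a)&(q[:,0]<a+6)]
        if len(r): print(a,len(r),r[:,1].min().round(),r[:,1].max().round(),np.median(r[:,2]).round())
    # roof, stop-side check: blank
    if n=="scene":
        t=(abs(S[...,0]-6)<16)&(S[...,1]>-170)&(S[...,1]<-66)&(S[...,2]>30)&(S[...,2]<40);print("tab",np.median(S[t],axis=0) if t.any() else None)
E
python3 lev.py
```

```text
[ 555.83107938 -290.90532184  122.96395471] [0.0050321  0.6538309  0.75662264 0.00141957] station [   9.05280706 -177.12795302]
scene 171 min/max/median [[-32.9, -13.3, 43.9], [-9.2, -0.8, 49.2], [16.3, 13.9, 53.3]]
-38 11 -13.0 13.0 51.0
-32 22 -14.0 14.0 52.0
-26 19 -13.0 13.0 51.0
-20 21 -16.0 14.0 50.0
-14 17 -12.0 15.0 50.0
-8 19 -12.0 15.0 49.0
-2 21 -13.0 14.0 48.0
4 20 -14.0 11.0 47.0
10 15 -14.0 15.0 46.0
16 6 -11.0 14.0 45.0
tab [   1.85944656 -119.01190758   34.87686091]
top 194 min/max/median [[-29.9, -11.2, 45.0], [-6.7, 3.1, 48.8], [15.9, 16.3, 54.3]]
-32 22 -11.0 16.0 50.0
-26 22 -12.0 16.0 52.0
-20 25 -10.0 17.0 51.0
-14 23 -11.0 17.0 50.0
-8 24 -12.0 16.0 48.0
-2 23 -10.0 17.0 47.0
4 24 -11.0 17.0 47.0
10 25 -12.0 16.0 47.0
16 6 -4.0 10.0 46.0
```

```bash
cat > prof.py <<'E'
from h import *
th=np.radians(8.4);R=np.array([[np.cos(th),-np.sin(th)],[np.sin(th),np.cos(th)]])
P=env.observe()["position"];p,d=env.read_camera("scene");c=env.calibration("scene");f=200/np.tan(np.radians(c["fovy"]/2));T=np.array(c["world_from_camera"])
V,U=np.mgrid[0:400,0:640];X=np.stack([(U-c["cx"])/f*d,(V-c["cy"])/f*d,d],-1)@T[:3,:3].T+T[:3,3]-P
S=np.dstack([X[...,:2]@R,X[...,2]]);m=(abs(S[...,0])<75)&(abs(S[...,1])<75)&(S[...,2]>-20)&(S[...,2]<140)
q=S[m]
for z in range(0,130,8):
    r=q[(q[:,2]>=z)&(q[:,2]<z+8)]
    if len(r): print(z,len(r),"x",np.percentile(r[:,0],[3,97]).round(),"y",np.percentile(r[:,1],[3,97]).round())
E
python3 prof.py
```

```text
16 1 x [-6. -6.] y [-6. -6.]
24 12 x [-12.   3.] y [-11.  -3.]
32 24 x [-15.   4.] y [-11.   4.]
40 19 x [-15.  12.] y [-11.  -2.]
48 18 x [-14.   3.] y [-11.  -5.]
56 8 x [-10.  10.] y [-13.  -7.]
64 37 x [-29.  25.] y [-13.   7.]
72 66 x [-34.  34.] y [-13.   9.]
80 39 x [-42.  41.] y [-17.  -1.]
88 58 x [-45.  46.] y [-17.  -6.]
96 61 x [-54.  52.] y [-17. -10.]
104 79 x [-62.  57.] y [-17.  11.]
112 100 x [-60.  54.] y [-19.   9.]
120 61 x [-49. -10.] y [-19.   5.]
128 47 x [-42. -14.] y [-18.   7.]
```

Emit:
arm_command(
  increments=[
    {"tx":0.3,"ty":-0.05,"tz":0,"turn":0,"grip":0},
    {"tx":0.3,"ty":-0.05,"tz":0,"turn":0,"grip":0},
    {"tx":0.29,"ty":-0.05,"tz":0,"turn":0,"grip":0},
    {"tx":0,"ty":0,"tz":0,"turn":0,"grip":0},
    {"tx":0,"ty":0,"tz":0,"turn":0,"grip":0},
  ],
)

```text
time: 13.18
position: [496.3, -116.6, 117.1]
eef_rot: [-0.001, 0.653, 0.757, -0.001]
ft_force: [-0.5, -0.9, 0.9]
width: 0.007
gripper_force: 0.0
```

```bash
sed -n 1,3p lev.py | python3 -
```

```text
[ 496.3106518  -116.64359062  117.0671933 ] [-5.24901045e-04  6.53282999e-01  7.57113336e-01 -6.66507079e-04] station [-24.37242373   3.9592807 ]
```

Emit:
arm_command(
  increments=[
    {"tx":-0.017,"ty":0.017,"tz":0,"turn":0,"grip":0},
    {"tx":0,"ty":0,"tz":0.15,"turn":0,"grip":0},
    {"tx":0,"ty":0,"tz":0.12,"turn":0,"grip":0},
    {"tx":0,"ty":0,"tz":0,"turn":0,"grip":0},
  ],
)

```text
time: 13.68
position: [499.6, -120.4, 62.5]
eef_rot: [-0.001, 0.654, 0.756, -0.001]
ft_force: [0.1, 0.1, 0.5]
width: 0.001
gripper_force: 0.0
```

```bash
sed -n 1,3p lev.py | python3 -
python3 - <<'E'
from h import *
q,_=env.read_camera("top");p,_=env.read_camera("scene")
cv2.imwrite("pics/v5.png",np.vstack([cv2.resize(x,None,fx=4.2,fy=4.2,interpolation=cv2.INTER_CUBIC) for x in(p[200:270,270:390],q[180:250,300:420])]))
E
```

```text
[ 499.64272269 -120.40768137   62.46952855] [-0.00115043  0.65421791  0.7563046  -0.00098361] station [-21.62596796  -0.25118915]
```

View pics/v5.png

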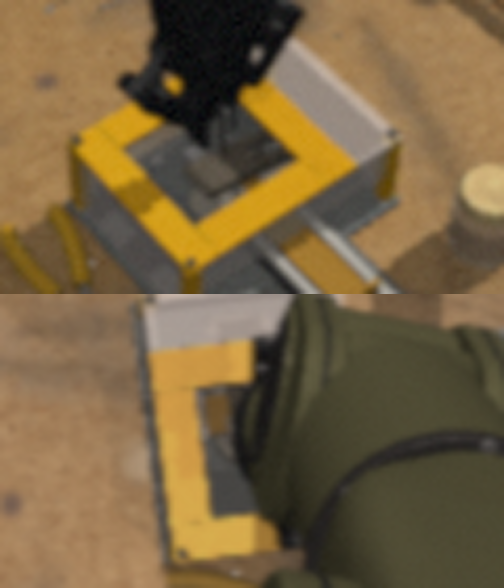

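The scene crop shows the fingertip at crop (205,140) above the window opening, over the lever. Descending through the window and then pressing in small steps.

Emit:
arm_command(
  increments=[
    {"tx":0,"ty":0,"tz":0.09,"turn":0,"grip":0},
    {"tx":0,"ty":0,"tz":0.06,"turn":0,"grip":0},
    {"tx":0,"ty":0,"tz":0,"turn":0,"grip":0},
  ],
)

```text
time: 14.15
position: [500.3, -119.2, 33.8]
eef_rot: [-0.0, 0.653, 0.757, -0.0]
ft_force: [1.1, -0.2, 0.6]
width: 0.001
gripper_force: 0.0
```

Emit:
arm_command(
  increments=[
    {"tx":0,"ty":0,"tz":0.03,"turn":0,"grip":0},
    {"tx":0,"ty":0,"tz":0.03,"turn":0,"grip":0},
    {"tx":0,"ty":0,"tz":0,"turn":0,"grip":0},
  ],
)

```text
time: 14.52
position: [499.8, -119.5, 21.8]
eef_rot: [-0.0, 0.654, 0.757, -0.001]
ft_force: [-2.8, -0.7, 3.8]
width: -0.007
gripper_force: 1.8
```

Emit:
arm_command(
  increments=[
    {"tx":0,"ty":0,"tz":0.03,"turn":0,"grip":0},
    {"tx":0,"ty":0,"tz":0.02,"turn":0,"grip":0},
    {"tx":0,"ty":0,"tz":0,"turn":0,"grip":0},
  ],
)

```text
time: 14.9
position: [499.8, -119.4, 12.1]
eef_rot: [-0.0, 0.654, 0.757, -0.0]
ft_force: [-3.2, -0.8, 5.9]
width: 0.0
gripper_force: 3.3
```

Emit:
arm_command(
  increments=[
    {"tx":0,"ty":0,"tz":0.02,"turn":0,"grip":0},
    {"tx":0,"ty":0,"tz":0,"turn":0,"grip":0},
  ],
)

```text
time: 15.15
position: [500.0, -119.4, 9.4]
eef_rot: [0.0, 0.654, 0.757, -0.0]
ft_force: [-4.7, -1.1, 18.7]
width: 0.002
gripper_force: 9.1
```

The force rose to 19 N, so the lever is probably at its limit. I'll check its height by depth.

```bash
cat > lz.py <<'E'
from h import *
th=np.radians(8.4);R=np.array([[np.cos(th),-np.sin(th)],[np.sin(th),np.cos(th)]]);o=np.array([521,-117.])
p,d=env.read_camera("scene");c=env.calibration("scene");f=200/np.tan(np.radians(c["fovy"]/2));T=np.array(c["world_from_camera"])
V,U=np.mgrid[0:400,0:640];X=np.stack([(U-c["cx"])/f*d,(V-c["cy"])/f*d,d],-1)@T[:3,:3].T+T[:3,3]
S=np.dstack([(X[...,:2]-o)@R,X[...,2]])
m=(S[...,0]>-45)&(S[...,0]<20)&(abs(S[...,1])<18)&(S[...,2]<63)&(S[...,2]>18)
q=S[m]
for a in range(-45,20,5):
    r=q[(q[:,0]>=a)&(q[:,0]<a+5)];
    if len(r): print(a,len(r),"z for y<-9:",np.sort(r[r[:,1]<-9][:,2]).round(),"y>-9:",np.sort(r[r[:,1]>=-9][:,2]).round()[:6])
s=env.observe();print(s["time"],s["position"],s["ft_force"])
E
python3 lz.py
```

```text
-40 7 z for y<-9: [] y>-9: [26. 30. 43. 44. 54. 58.]
-35 30 z for y<-9: [25.] y>-9: [21. 23. 24. 24. 27. 27.]
-30 24 z for y<-9: [28. 28. 29. 35. 39. 44. 47. 49. 57. 63.] y>-9: [24. 26. 27. 28. 29. 30.]
-25 9 z for y<-9: [30. 31. 35. 41. 53. 59. 63.] y>-9: [29. 47.]
-20 15 z for y<-9: [26. 31. 37. 40. 42. 44. 47. 51. 55. 57. 58.] y>-9: [25. 29. 33. 44.]
-15 5 z for y<-9: [29. 33.] y>-9: [29. 49. 56.]
-10 10 z for y<-9: [30. 33. 34. 34.] y>-9: [29. 31. 39. 40. 46. 55.]
-5 10 z for y<-9: [32. 32. 33.] y>-9: [28. 30. 31. 31. 33. 33.]
0 11 z for y<-9: [28. 33.] y>-9: [31. 31. 32. 33. 33. 34.]
5 18 z for y<-9: [30. 30. 32. 33. 34.] y>-9: [31. 31. 32. 32. 33. 33.]
10 14 z for y<-9: [29. 35.] y>-9: [30. 32. 33. 33. 34. 34.]
15 17 z for y<-9: [30. 32. 33. 35. 35. 38.] y>-9: [33. 34. 34. 34. 35. 35.]
15.2 [ 499.96796443 -119.43635778    9.43361832] [-4.58918002 -0.268004   17.77433594]
```

The pad now stands at z≈28–29, which is fully down. I'll hold for a moment and then withdraw straight up.

Emit:
arm_command(
  increments=[
    {"tx":0,"ty":0,"tz":0.01,"turn":0,"grip":0},
    {"tx":0,"ty":0,"tz":0,"turn":0,"grip":0},
    {"tx":0,"ty":0,"tz":0,"turn":0,"grip":0},
  ],
)

```text
time: 15.58
position: [500.1, -119.4, 8.7]
eef_rot: [0.0, 0.654, 0.757, 0.0]
ft_force: [-6.8, 0.9, 31.0]
width: -0.001
gripper_force: 15.8
```

Emit:
arm_command(
  increments=[
    {"tx":0,"ty":0,"tz":-0.05,"turn":0,"grip":0},
    {"tx":0,"ty":0,"tz":-0.05,"turn":0,"grip":0},
    {"tx":0,"ty":0,"tz":-0.1,"turn":0,"grip":0},
    {"tx":0,"ty":0,"tz":-0.15,"turn":0,"grip":0},
    {"tx":0,"ty":0,"tz":-0.25,"turn":0,"grip":0},
    {"tx":0,"ty":0,"tz":-0.2,"turn":0,"grip":0},
    {"tx":0,"ty":0,"tz":0,"turn":0,"grip":0},
    {"tx":0,"ty":0,"tz":0,"turn":0,"grip":0},
  ],
)

```text
time: 16.58
position: [500.4, -118.6, 165.5]
eef_rot: [-0.0, 0.653, 0.757, 0.0]
ft_force: [-0.6, -0.0, -0.7]
width: 0.001
gripper_force: 0.0
```

```bash
python3 lev.py
```

```text
[ 500.41224843 -118.55323165  165.52615722] [-2.51236461e-04  6.53088626e-01  7.57281435e-01  1.10714865e-04] station [-20.59379381   1.470952  ]
scene 171 min/max/median [[-32.6, -13.5, 43.4], [-9.9, -0.1, 49.1], [16.2, 14.0, 53.7]]
-38 10 -11.0 12.0 51.0
-32 22 -14.0 14.0 51.0
-26 20 -14.0 17.0 50.0
-20 19 -15.0 13.0 51.0
-14 20 -14.0 16.0 50.0
-8 20 -14.0 14.0 49.0
-2 19 -13.0 15.0 48.0
4 20 -13.0 14.0 47.0
10 13 -11.0 13.0 46.0
16 8 -12.0 9.0 46.0
tab [   1.89916871 -119.18340183   34.60224684]
top 88 min/max/median [[-29.2, 1.7, 43.6], [-4.0, 10.7, 49.1], [16.7, 16.8, 54.0]]
-32 10 5.0 16.0 51.0
-26 11 5.0 16.0 52.0
-20 9 6.0 17.0 50.0
-14 8 9.0 17.0 49.0
-8 8 8.0 16.0 49.0
-2 11 4.0 17.0 49.0
4 13 3.0 17.0 47.0
10 14 -1.0 16.0 47.0
16 4 -1.0 7.0 47.0
```

The lever is back up at z≈50, the tab hasn't moved from y≈-119, and the arm is clear.

```bash
python3 -c "
from plant import env
print(env.hand_in())"
```

```text
the job is handed in; nothing more can be done
None
```

The job is handed in, with no verdict returned: the blank was pushed against the stop (12 N contact), and the lever was pressed fully down through the window and sprang back up with the blank still in place, with no sign of touching the guard.

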